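# Clear the clamp and pump it snug on a tin

### The job

Pick the cork out from between the jaws of the bench clamp and drop it in the round metal scrap caddy. Then pump the clamp's trigger until the sprung pad meets the tin and is pressed in about half of its travel, never to the bottom, so that the thin tin is held firmly without being crushed; move the ram by the trigger only, and leave the salt shaker, garlic and spice jar alone. Finish while still holding the trigger squeezed with the pad half pressed: the clamp lets go of its load when the trigger is released.

Things in the scene. Friction and masses are not known exactly. Their poses are not given: they have to be found in the camera images.
- clamp: Bench clamp fixed to the worktop: grey base 100 wide, 8 mm thick, x = -120 to +225 mm; orange housing to 78 mm high. Origin: underside of the base, below the grip; x axis along the clamp from trigger to fixed jaw, z up. The orange fixed vee jaw, 64 mm high, is at x = 200 mm with the tin before it. The space between pad and tin, over the base, is open at both sides.
- trigger: Forked dark lever on the robot's side of the grip. Origin: its pivot, x = -29, z = 18 mm in the clamp's frame; squeezing turns it about the clamp's +y, 0 to 0.206 rad. Its spring (2 to 3 N at the bar) brings it back. A full squeeze and release moves the ram about 10 mm ahead: teeth are 5 mm apart, so up to 5 mm of ram travel is idle before a tooth catches, then 0.6 mm per mm of the bar.
- trigger_bar (a point): Middle of the trigger's round black cross bar, the place to squeeze: 12 mm thick, 36 mm long along the clamp's y, 125 mm above the worktop. At x = -40 mm in the clamp's frame released, -18 mm squeezed home. Bar and grip together measure 52 mm outside when released, 30 mm squeezed home. Needs 15 N at most in good use.
- ram: Steel toothed bar (62 mm above the worktop) with an orange head (36 mm wide, to 73 mm high) carrying the pad; slides along the clamp's x only. Origin: the clamp's origin when fully retracted; range 0 to 85 mm ahead. A 3 N brake stops it drifting while the trigger is let go, but holds no clamping load: with the trigger released the pad springs back to 2 mm of press.
- pad (a joint): How far the sprung pad is pressed in toward the ram's head, m: 0 free, 0.014 at the bottom; 1.5 N per mm. A yellow stem shows between pad and head: 14 mm of it when free, 7 mm when half pressed.
- pad_face (a point): Centre of the front face of the round black rubber pad (30 mm across, 42 mm above the worktop), on the clamp's x axis. At x = 79 mm in the clamp's frame with the ram retracted and the pad free.
- tin: Low round food tin, 75 mm across, 58 mm high, standing loose on the clamp's base against the vee jaw. Origin: centre of its underside (8 mm above the worktop), about x = 172 mm in the clamp's frame; its near side, which the pad meets, is 37.7 mm before that.
- cork: Bottle cork, 24 mm thick, 42 mm long, lying on the clamp's base between pad and tin, roughly across the clamp. Its x axis is its length.
- cork_center (a point): Centre of the cork.
- caddy: Open round metal scrap caddy, 136 mm across the rim, 110 mm high, wall 4 mm, standing on the cooktop. Origin: centre of its underside.
- salt: Salt shaker, 44 mm across, 90 mm high, grey cap. To be left alone. Origin: centre of underside.
- garlic: Garlic bulb, 60 mm. To be left alone. Origin: centre of underside.
- spice: Spice jar with red cap, 45 mm across, 106 mm high. To be left alone. Origin: centre of underside.
- grip (a point): The fixed upright orange grip plate on the housing; this point is its middle, 120 mm above the worktop, on the clamp's x axis at x = 1 mm. Plate from x = -4 to +6.5 mm, 30 mm wide in y, top 148 mm above the worktop. Only the trigger moves, the grip does not, so the middle between them shifts as they close.
Mind the look-alikes: they are no part of the job. What is shaped like the tin but yellow is not meant.

How it is judged:
By the outcome, as a careful person would: the job done as asked, in the order asked, and still so for the second after the job is handed in, while the arm keeps its last pose, push and grip.
It also fails if it takes over 58 s, if anything falls off the work surface, if the arm or the gripper's body presses on something with over 40 N, if the wrist force passes 120 N, or if a joint passes its speed limit or range.

### The arm

A 7-joint arm with a two-finger parallel gripper is mounted at the origin on a cart in front of the work surface, level with it; the furniture and walls round the work are solid. World frame = base frame: x ahead of the robot, y to its left, z up, the work surface at z = 0. Lengths are in mm, angles in rad, forces in N, time in s.
With the tool pointing down it reaches from about 400 to 875 mm from the base axis. Payload 4.4 kg.
Tool frame: the origin (TCP) lies midway between the tips of the shut fingers; the grasp point (between the pads) lies 19 mm behind it; z points along the fingers, y is the line along which they close (so a half turn about z gives the same grasp; the last joint's range is limited). The gripper opens to 85 mm and grips with 20 to 120 N. Pads are 22 mm wide; open, the fingers measure 114 mm over their backs; the gripper's body (76 mm by 85 mm) begins 54 mm behind the grasp point. The pads swing forward as they close: fully open they stand 13 mm farther back than shut.
Start: joints at [1.137, 0.628, 0.038, 1.517, -0.027, 0.996, -0.02], TCP at [233.744, -606.532, 231.313] pointing down, gripper open.
Joint ranges: [-3.06, 3.06], [-0.37, 2.12], [-1.25, 1.32], [0.18, 2.47], [-1.1, 4.24], [0.23, 1.98], [-2.94, 2.94]. Speed limits (rad/s): [2.57, 2.57, 3.14, 3.14, 3.14, 3.14, 3.14].

### API

Orientations are given as [roll, pitch, yaw] about the fixed x, y, z axes, in that order (R = Rz(yaw) Ry(pitch) Rx(roll)).
In Python, from cell import read_state, get_image, finish_job gives the robot as it stands.
- The arm moves only by the tool send_rows, never from a script. Its argument "series" is a list of rows, each an object of numbers: "ax", "ay", "az": the turn, a rotation vector about the tool's x, y, z in rad; "dx", "dy", "dz": the shift along the tool's x, y, z in cm; "hand": the closure, from 0 (fully open) to 1 (shut). In form: [{"ax": .., "ay": .., "az": .., "dx": .., "dy": .., "dz": .., "hand": ..}, ...]. A call has 1 to 10 rows; each row is the pose to reach, as a shift and turn from the pose commanded when the call began, along the tool's axes at that moment; what a row does not reach only later rows make up. A row lasts 1/10 s, in which the tool goes at most 50 mm and 8.59 degrees, less where a joint would pass 70% of its speed; a pose out of reach is approached as far as the arm can. A call with a gripper value outside its range is refused whole. The fingers move at their own pace and stop on an object; the grip force is fixed at half the most. Time passes only in rows, so rows that repeat a pose let the fingers close. It gives the time, the measured TCP pose, the force, the opening and the grip force at its end, in the units of the state.
- read_state(): the state, without advancing time (a new reading comes with each control period).
- get_image(name): name is "side" or "top"; returns a dict with "pixels" (420x560x3 uint8, red, green, blue), "mtx" (3x3 intrinsics, pixels), "R" (3x3) and "t" (3): a world point X has camera coordinates R X + t. Camera axes: x right, y down, z forward; pixel columns grow to the right and rows downward; lengths in mm; the calibration is good to about 2 mm. A picture is of the moment at which its call begins. There is no depth.
- finish_job(): hands the job in; it is judged then, once.
The state is a dict: "clock": time; "qpos": joint angles; "qd": joint speeds; "tau": joint torques, N m; "eef_pos": TCP position; "tool_rot": TCP orientation; "force": force on the tool from outside, world axes, zero at the start; "torque": the same for the moment, N m; "width": finger opening in mm; "gripper_force": force on a finger pad.
Only numpy, scipy, OpenCV 4.12 (cv2) and the standard library are available. Lean on these libraries where they do the work, as an engineer would, in place of code of your own. Each camera call takes 0.05 s, during which the arm holds its last target. There are 200 camera calls.

## Working session

There is one attempt and no reset: what is moved stays moved. The work goes in short steps, Python scripts to look and compute and a tool call to move; the robot and the scene stay as the last step left them, time stands still between calls to the robot, and variables do not carry over. Pictures are saved under pics/ and viewed, at most 10 in all, crops included, and the job is handed in when it is done.

Besides the shell and the picture viewer there is one more tool, called after "Emit:" as name([rows], argument=value, ...), one row to a line, values as JSON. send_rows: Moves the arm, as the interface text tells. Its arguments: {"type":"object","properties":{"series":{"type":"array","items":{"type":"object","properties":{"ax":{"type":"number"},"ay":{"type":"number"},"az":{"type":"number"},"dx":{"type":"number"},"dy":{"type":"number"},"dz":{"type":"number"},"hand":{"type":"number"}}}}},"required":["series"]}

```bash
ls; mkdir -p pics; python3 - <<'E'
from cell import *
import cv2,json
for n in("side","top"):
    g=get_image(n); cv2.imwrite(f"pics/{n}0.png",g["pixels"][:,:,::-1])
    print(n,g["mtx"],g["R"],g["t"])
s=read_state(); print(s)
E
```

```text
pics
side [[463.90374214   0.         278.73826156]
 [  0.         463.90374214 206.53928623]
 [  0.           0.           1.        ]] [[ 0.99951151  0.0284824   0.01286483]
 [ 0.02764946 -0.61398376 -0.78883424]
 [-0.0145691   0.7888046  -0.61447135]] [-525.88992441   39.66608259 1211.03574943]
top [[417.97340924   0.         282.44127343]
 [  0.         417.97340924 210.91975247]
 [  0.           0.           1.        ]] [[ 0.00950139 -0.99993465 -0.00635784]
 [-0.99967203 -0.0093473  -0.02384229]
 [ 0.0237813   0.00658229 -0.99969552]] [ -44.97742154  496.17436663 1049.55698279]
{'clock': 0.1, 'qpos': array([ 1.13721368,  0.62923645,  0.03845527,  1.51824011, -0.02699835,
        0.99631603, -0.01997683]), 'qd': array([ 1.22133162e-03, -1.06581812e-03,  1.63382755e-03, -3.30965302e-03,
       -1.20887326e-03, -5.09097712e-04,  2.18477044e-05]), 'tau': array([ 3.62332168e-03, -5.64535511e+01,  1.23091813e+00, -1.93972099e+01,
        1.13735773e-02,  5.44714741e-03, -3.96245809e-06]), 'eef_pos': array([ 233.53150629, -606.0117828 ,  230.50130529]), 'tool_rot': array([-3.13991109e+00,  2.30223896e-05,  3.67798860e-01]), 'force': array([ 0.06431519, -0.34571015, -0.38573747]), 'torque': array([ 0.00368785,  0.00734264, -0.04547787]), 'gripper_force': 0.0, 'width': 85.4023410988539}
```

View pics/side0.png

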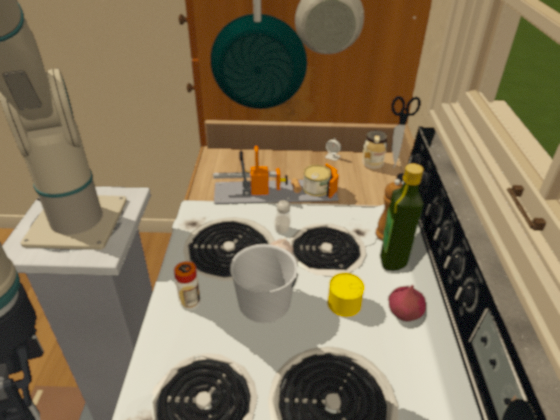

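View pics/top0.png

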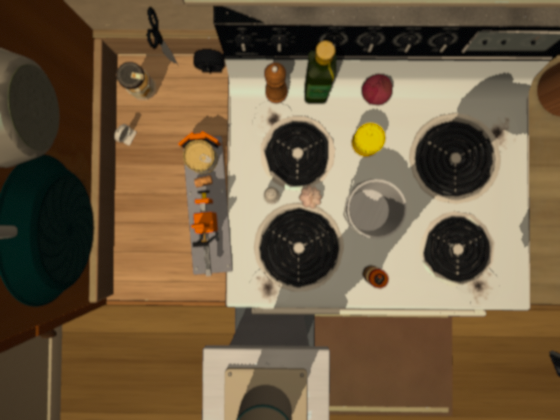

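The clamp stands left at top-view (185–230, 130–275), trigger end nearest the robot; the caddy is at top-view (376, 208). Next I'll enlarge the clamp in both views.

```bash
python3 - <<'E'
import cv2
a=cv2.imread("pics/top0.png")[125:285,165:265]; b=cv2.imread("pics/side0.png")[135:215,205:350]
cv2.imwrite("pics/c_top.png",cv2.rotate(cv2.resize(a,None,fx=5,fy=5,interpolation=cv2.INTER_CUBIC),cv2.ROTATE_90_COUNTERCLOCKWISE)) 
cv2.imwrite("pics/c_side.png",cv2.resize(b,None,fx=5.5,fy=5.5,interpolation=cv2.INTER_CUBIC))
E
```

```text
(no output)
```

View pics/c_top.png

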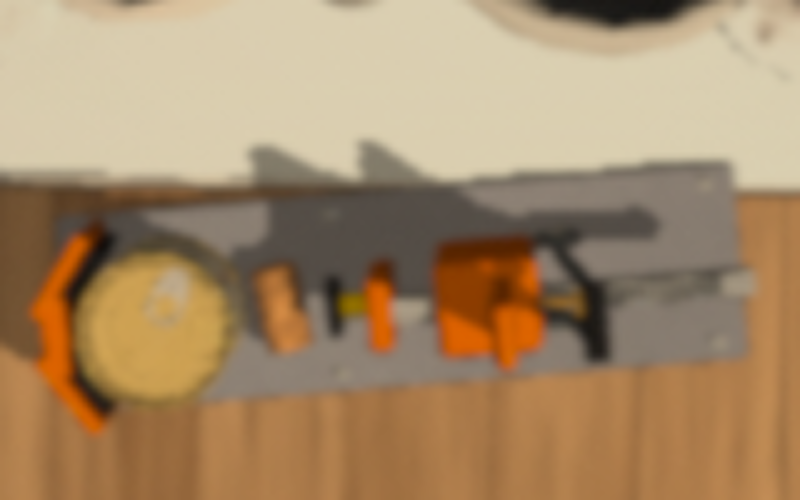

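View pics/c_side.png

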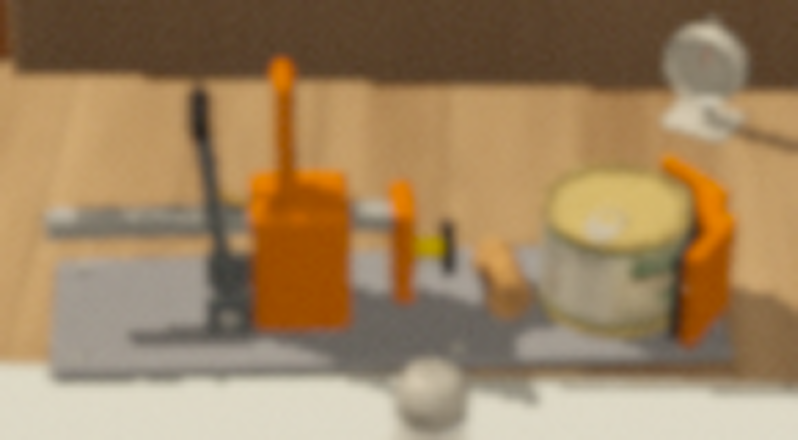

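Top crop: bar near (597,320), grip top (505,330), cork (283,308), tin lid (155,325), base corners (733,165), (747,358). Side crop: bar centre (199,115), grip top (283,65), cork (502,277), pad (448,247).

```bash
cat > h.py <<'E'
import numpy as np, cv2
from scipy.optimize import least_squares
from cell import *
C={}
for n in("side","top"):
    g=get_image(n); C[n]=(g["mtx"],g["R"],g["t"])
def proj(n,X):
    K,R,t=C[n]; p=K@(R@np.asarray(X,float)+t); return p[:2]/p[2]
def ray(n,uv,z):
    K,R,t=C[n]; d=R.T@np.linalg.solve(K,[*uv,1]); c=-R.T@t; return c+d*(z-c[2])/d[2]
E
python3 - <<'E'
from h import *
T=lambda X,Y:(265-Y/5-.5,X/5+125-.5)
S=lambda X,Y:(205+X/5.5-.4,135+Y/5.5-.4)
obs=[("top",T(733,165),(-120,-50,8)),("top",T(747,358),(-120,50,8)),("top",T(597,320),(-40,0,129)),("top",T(505,330),(1,0,148)),
("top",T(335,305),(76,0,42)),
("side",S(199,115),(-40,0,125)),("side",S(283,65),(1,0,146)),("side",S(448,247),(76,0,42)),("side",S(55,375),(-120,-50,4)),("side",S(732,360),(225,-50,4))]
def w(p,q):
    c,s=np.cos(p[2]),np.sin(p[2]); return np.array([p[0]+c*q[0]-s*q[1],p[1]+s*q[0]+c*q[1],q[2]])
f=lambda p:np.concatenate([proj(n,w(p,q))-uv for n,uv,q in obs])
r=least_squares(f,[450,150,0],x_scale=[100,100,.1],loss="soft_l1");p=r.x
print(p,f(p).reshape(-1,2).round(1).tolist())
print("bar",w(p,(-40,0,125)),"grip",w(p,(1,0,120)),"tin pred",w(p,(172,0,66)),"padface",w(p,(79,0,42)))
def inv(X):
    c,s=np.cos(p[2]),np.sin(p[2]);d=X[:2]-p[:2];return (c*d[0]+s*d[1],-s*d[0]+c*d[1])
for nm,uv,z in(("cork",T(283,308),22),("e1",T(268,270),22),("e2",T(297,350),22),("tin",T(155,325),66)):
    X=ray("top",uv,z);print(nm,X,inv(X))
X=ray("side",S(502,277),20);print("cork side",X,inv(X))
print("caddy top",ray("top",(376,207.5),110), ray("side",(264,265),110))
for nm,uv in(("salt",(272,193)),("garlic",(311,196)),("spice",(377,277))): print(nm,ray("top",uv,70))
E
```

```text
[4.59741893e+02 1.46134914e+02 9.53839539e-02] [[0.5, -0.4], [-0.5, 0.2], [-0.7, -0.7], [-2.0, -0.5], [-0.3, 2.4], [0.4, 0.6], [0.3, 2.6], [-2.3, 1.0], [-1.0, 1.5], [0.6, 0.5]]
bar [419.92371747 142.3253384  125.        ] grip [460.73734781 146.23015315 120.        ] tin pred [630.96004997 162.51608786  66.        ] padface [538.3827909  153.65882513  42.        ]
cork [568.70324282 158.61663831  22.        ] (np.float64(109.65480630679389), np.float64(2.047575763861083))
e1 [576.36656849 139.74914502  22.        ] (np.float64(115.48636910937373), np.float64(-17.464003835337902))
e2 [561.52241805 179.48645025  22.        ] (np.float64(104.49425074266955), np.float64(23.506419190085133))
tin [625.84689441 158.89854554  66.        ] (np.float64(166.5655543079669), np.float64(-3.1141246294615357))
cork side [569.98788436 164.58659166  20.        ] (np.float64(111.5021830559255), np.float64(7.868043624746758))
caddy top [ 503.85867326 -253.53151946  110.        ] [ 501.86477792 -247.2759043   110.        ]
salt [537.36772715 -15.53049856  70.        ]
garlic [ 531.08221755 -108.1291525    70.        ]
spice [ 341.2216405  -265.24994404   70.        ]
```

Emit:
send_rows([
  {"dx": 58.9,"dy": -59.4,"dz": 2,"hand": 0},
  {"dx": 58.9,"dy": -59.4,"dz": 2,"hand": 0},
  {"dx": 58.9,"dy": -59.4,"dz": 2,"hand": 0},
  {"dx": 58.9,"dy": -59.4,"dz": 2,"hand": 0},
  {"dx": 58.9,"dy": -59.4,"dz": 2,"hand": 0},
  {"dx": 58.9,"dy": -59.4,"dz": 2,"hand": 0},
  {"dx": 58.9,"dy": -59.4,"dz": 2,"hand": 0},
  {"dx": 58.9,"dy": -59.4,"dz": 2,"hand": 0},
  {"dx": 58.9,"dy": -59.4,"dz": 2,"hand": 0},
  {"dx": 58.9,"dy": -59.4,"dz": 2,"hand": 0},
])

```text
invalid input at $.series[0]: expected keys ax, ay, az, dx, dy, dz, hand
```

Emit:
send_rows([
  {"ax": 0,"ay": 0,"az": 0,"dx": 58.9,"dy": -59.4,"dz": 2,"hand": 0},
  {"ax": 0,"ay": 0,"az": 0,"dx": 58.9,"dy": -59.4,"dz": 2,"hand": 0},
  {"ax": 0,"ay": 0,"az": 0,"dx": 58.9,"dy": -59.4,"dz": 2,"hand": 0},
  {"ax": 0,"ay": 0,"az": 0,"dx": 58.9,"dy": -59.4,"dz": 2,"hand": 0},
  {"ax": 0,"ay": 0,"az": 0,"dx": 58.9,"dy": -59.4,"dz": 2,"hand": 0},
  {"ax": 0,"ay": 0,"az": 0,"dx": 58.9,"dy": -59.4,"dz": 2,"hand": 0},
  {"ax": 0,"ay": 0,"az": 0,"dx": 58.9,"dy": -59.4,"dz": 2,"hand": 0},
  {"ax": 0,"ay": 0,"az": 0,"dx": 58.9,"dy": -59.4,"dz": 2,"hand": 0},
  {"ax": 0,"ay": 0,"az": 0,"dx": 58.9,"dy": -59.4,"dz": 2,"hand": 0},
  {"ax": 0,"ay": 0,"az": 0,"dx": 58.9,"dy": -59.4,"dz": 2,"hand": 0},
])

```text
clock: 1.2
eef_pos: [435.1, -146.9, 219.5]
tool_rot: [3.141, -0.0, 0.368]
force: [0.7, -0.0, 0.3]
width: 85.0
gripper_force: 0.0
```

```bash
cat >> h.py <<'E'
def to(target,yaw=None):
    """tool-frame shift (cm) from measured pose to world target, and turn about tool z"""
    from scipy.spatial.transform import Rotation as Ro
    s=read_state(); R=Ro.from_euler("xyz",s["tool_rot"])
    d=R.inv().apply(np.array(target)-s["eef_pos"])/10
    print(s["clock"],"eef",s["eef_pos"].round(1),s["tool_rot"].round(3),"F",s["force"].round(1),"w",round(s["width"],1),"gf",s["gripper_force"])
    print("shift cm",d.round(2),"q",s["qpos"].round(2))
    if yaw is not None: print("turn",(R.inv()*Ro.from_euler("xyz",[np.pi,0,yaw])).as_rotvec().round(3))
E
python3 -c "
from h import *
to((569,160.5,200),.36)"
```

```text
1.3 eef [ 437.6 -141.1  219.4] [-3.139e+00 -3.000e-03  3.810e-01] F [ 0.3 -0.4  0.3] w 85.5 gf 0.0
shift cm [ 23.39 -23.12   2.07] q [ 0.26  0.38 -0.01  2.04 -0.    0.72 -0.94]
turn [-0.003 -0.003  0.021]
```

Emit:
send_rows([
  {"ax": 0,"ay": 0,"az": 0,"dx": 23.4,"dy": -23.1,"dz": 4,"hand": 0},
  {"ax": 0,"ay": 0,"az": 0,"dx": 23.4,"dy": -23.1,"dz": 4,"hand": 0},
  {"ax": 0,"ay": 0,"az": 0,"dx": 23.4,"dy": -23.1,"dz": 4,"hand": 0},
  {"ax": 0,"ay": 0,"az": 0,"dx": 23.4,"dy": -23.1,"dz": 4,"hand": 0},
  {"ax": 0,"ay": 0,"az": 0,"dx": 23.4,"dy": -23.1,"dz": 4,"hand": 0},
  {"ax": 0,"ay": 0,"az": 0,"dx": 23.4,"dy": -23.1,"dz": 4,"hand": 0},
  {"ax": 0,"ay": 0,"az": 0,"dx": 23.4,"dy": -23.1,"dz": 4,"hand": 0},
  {"ax": 0,"ay": 0,"az": 0,"dx": 23.4,"dy": -23.1,"dz": 8,"hand": 0},
  {"ax": 0,"ay": 0,"az": 0,"dx": 23.4,"dy": -23.1,"dz": 10,"hand": 0},
  {"ax": 0,"ay": 0,"az": 0,"dx": 23.4,"dy": -23.1,"dz": 10,"hand": 0},
])

```text
clock: 2.3
eef_pos: [567.5, 149.8, 116.3]
tool_rot: [-3.141, 0.007, 0.368]
force: [-0.5, 0.4, 0.5]
width: 85.2
gripper_force: 0.0
```

```bash
python3 -c "
from h import *
g=get_image('side')['pixels'][120:220,200:350,::-1];cv2.imwrite('pics/c2.png',cv2.resize(g,None,fx=5,fy=5,interpolation=cv2.INTER_CUBIC))
to((569,160.5,5),.36)"
```

```text
2.45 eef [570.8 150.5 120.4] [ 3.141e+00 -2.000e-03  3.670e-01] F [ 0.7  0.2 -0.4] w 85.1 gf 0.0
shift cm [ 0.18 -1.   11.54] q [-0.3   0.68 -0.01  1.79  0.01  0.67 -1.52]
turn [ 0.    -0.002  0.007]
```

View pics/c2.png

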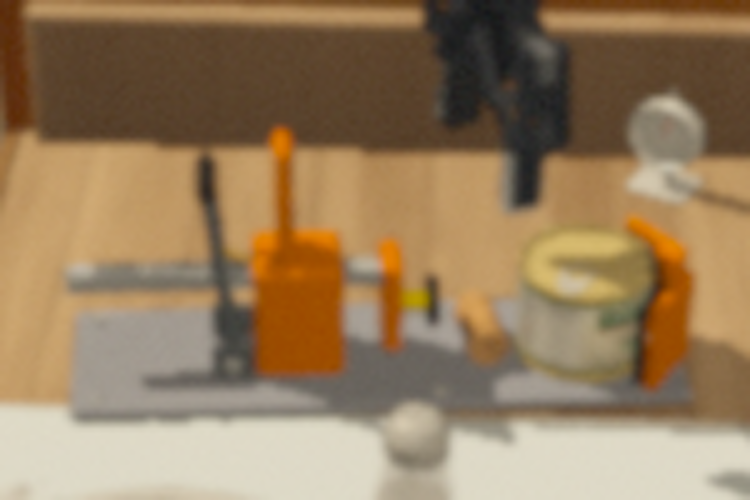

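Picture: the gripper hangs open above the cork (near fingertip at crop (518,208), cork at (482,325)); nothing has moved. Descend.

Emit:
send_rows([
  {"ax": 0,"ay": 0,"az": 0,"dx": 0.1,"dy": -1,"dz": 3,"hand": 0},
  {"ax": 0,"ay": 0,"az": 0,"dx": 0.1,"dy": -1,"dz": 6,"hand": 0},
  {"ax": 0,"ay": 0,"az": 0,"dx": 0.1,"dy": -1,"dz": 9,"hand": 0},
  {"ax": 0,"ay": 0,"az": 0,"dx": 0.1,"dy": -1,"dz": 10.5,"hand": 0},
  {"ax": 0,"ay": 0,"az": 0,"dx": 0.1,"dy": -1,"dz": 10.5,"hand": 0},
  {"ax": 0,"ay": 0,"az": 0,"dx": 0.1,"dy": -1,"dz": 10.5,"hand": 0},
])

```text
clock: 3.05
eef_pos: [568.3, 160.6, 15.7]
tool_rot: [3.141, -0.002, 0.367]
force: [-0.1, -0.1, -0.4]
width: 85.3
gripper_force: 0.0
```

```bash
python3 -c "
from h import *
to((569,160.5,5),.36)
g=get_image('top')['pixels'][125:265,165:265,::-1];cv2.imwrite('pics/c3.png',cv2.rotate(cv2.resize(g,None,fx=5,fy=5,interpolation=cv2.INTER_CUBIC),0))
for z in(14,20):print(proj('side',(569,160,z)))
to((569,160.5,5))"
```

```text
3.15 eef [568.6 160.9  16.2] [ 3.141e+00 -3.000e-03  3.680e-01] F [-0.5  1.2  0.2] w 85.3 gf 0.0
shift cm [0.02 0.05 1.12] q [-0.32  0.84 -0.01  1.83  0.01  0.46 -1.54]
turn [ 0.    -0.003  0.008]
[295.45170477 187.60776506]
[295.52570068 185.88716355]
3.2 eef [568.5 160.9  16.1] [ 3.141e+00 -3.000e-03  3.680e-01] F [-0.   0.6 -0.7] w 85.4 gf 0.0
shift cm [0.03 0.05 1.11] q [-0.32  0.84 -0.01  1.83  0.01  0.46 -1.54]
```

Emit:
send_rows([
  {"ax": 0,"ay": 0,"az": 0,"dx": 0.1,"dy": 0,"dz": 0.9,"hand": 0},
  {"ax": 0,"ay": 0,"az": 0,"dx": 0.1,"dy": 0,"dz": 0.9,"hand": 0.3},
  {"ax": 0,"ay": 0,"az": 0,"dx": 0.1,"dy": 0,"dz": 0.9,"hand": 0.7},
  {"ax": 0,"ay": 0,"az": 0,"dx": 0.1,"dy": 0,"dz": 0.9,"hand": 0.7},
  {"ax": 0,"ay": 0,"az": 0,"dx": 0.1,"dy": 0,"dz": 0.9,"hand": 0.7},
  {"ax": 0,"ay": 0,"az": 0,"dx": 0.1,"dy": 0,"dz": 0.9,"hand": 0.7},
  {"ax": 0,"ay": 0,"az": 0,"dx": 0.1,"dy": 0,"dz": 0.9,"hand": 0.7},
  {"ax": 0,"ay": 0,"az": 0,"dx": 0.1,"dy": 0,"dz": 0.9,"hand": 0.7},
])

```text
clock: 4.0
eef_pos: [568.9, 161.1, 6.5]
tool_rot: [3.141, -0.002, 0.368]
force: [-0.8, -0.2, 7.2]
width: 41.4
gripper_force: 64.3
```

Emit:
send_rows([
  {"ax": 0,"ay": 0,"az": 0,"dx": 0,"dy": 0,"dz": -2,"hand": 0.7},
  {"ax": 0,"ay": 0,"az": 0,"dx": 0,"dy": 0,"dz": -6,"hand": 0.7},
  {"ax": 0,"ay": 0,"az": 0,"dx": 0,"dy": 0,"dz": -11,"hand": 0.7},
  {"ax": 0,"ay": 0,"az": 0,"dx": 0,"dy": 0,"dz": -16,"hand": 0.7},
  {"ax": 0,"ay": 0,"az": 0,"dx": 0,"dy": 0,"dz": -20,"hand": 0.7},
])

```text
clock: 4.5
eef_pos: [568.6, 161.1, 208.5]
tool_rot: [3.141, -0.003, 0.368]
force: [0.9, -0.5, 0.2]
width: 41.4
gripper_force: 60.7
```

```bash
python3 -c "
from h import *
to((502,-250,200),.36)"
```

```text
4.6 eef [571.9 162.1 211.7] [ 3.141 -0.012  0.368] F [ 0.5 -0.5  0.2] w 41.1 gf 60.662126541137695
shift cm [-21.35  35.94   0.94] q [-0.32  0.56 -0.01  1.71  0.01  0.85 -1.53]
turn [ 0.001 -0.012  0.008]
```

Emit:
send_rows([
  {"ax": 0,"ay": 0,"az": 0,"dx": -2,"dy": 3.4,"dz": 0,"hand": 0.7},
  {"ax": 0,"ay": 0,"az": 0,"dx": -4.5,"dy": 7.6,"dz": 0,"hand": 0.7},
  {"ax": 0,"ay": 0,"az": 0,"dx": -7,"dy": 11.8,"dz": 0,"hand": 0.7},
  {"ax": 0,"ay": 0,"az": 0,"dx": -9.5,"dy": 16,"dz": 0,"hand": 0.7},
  {"ax": 0,"ay": 0,"az": 0,"dx": -12,"dy": 20.2,"dz": 0,"hand": 0.7},
  {"ax": 0,"ay": 0,"az": 0,"dx": -14.5,"dy": 24.4,"dz": 0,"hand": 0.7},
  {"ax": 0,"ay": 0,"az": 0,"dx": -17,"dy": 28.6,"dz": 0,"hand": 0.7},
  {"ax": 0,"ay": 0,"az": 0,"dx": -19.5,"dy": 32.8,"dz": 1,"hand": 0.7},
  {"ax": 0,"ay": 0,"az": 0,"dx": -21.2,"dy": 35.9,"dz": 4,"hand": 0.7},
  {"ax": 0,"ay": 0,"az": 0,"dx": -21.2,"dy": 35.9,"dz": 7.5,"hand": 0.7},
])

```text
clock: 5.6
eef_pos: [497.9, -258.2, 130.2]
tool_rot: [3.135, 0.0, 0.358]
force: [0.4, 0.6, -1.1]
width: 42.0
gripper_force: 60.7
```

```bash
python3 -c "
from h import *
g=get_image('side')['pixels'][:,:,::-1];cv2.imwrite('pics/s4.png',g)
to((502,-250,128),.36)"
```

```text
5.75 eef [ 497.3 -249.2  128.3] [-3.137  0.004  0.367] F [0.1 1.  0.6] w 41.5 gf 60.782614946365356
shift cm [0.41 0.24 0.03] q [ 0.42  0.63 -0.01  1.87  0.01  0.64 -0.8 ]
turn [-0.005  0.004  0.007]
```

View pics/s4.png

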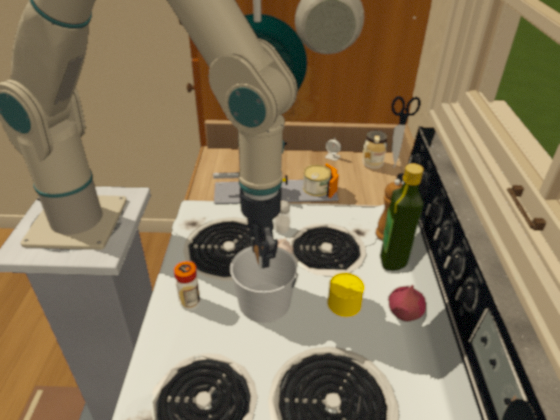

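The gripper holds the cork right over the caddy's rim (around (264,255)). Release.

Emit:
send_rows([
  {"ax": 0,"ay": 0,"az": 0,"dx": 0.4,"dy": 0.2,"dz": 0.5,"hand": 0.7},
  {"ax": 0,"ay": 0,"az": 0,"dx": 0.4,"dy": 0.2,"dz": 0.5,"hand": 0.7},
  {"ax": 0,"ay": 0,"az": 0,"dx": 0.4,"dy": 0.2,"dz": 0.5,"hand": 0.3},
  {"ax": 0,"ay": 0,"az": 0,"dx": 0.4,"dy": 0.2,"dz": 0.5,"hand": 0.3},
  {"ax": 0,"ay": 0,"az": 0,"dx": 0.4,"dy": 0.2,"dz": 0.5,"hand": 0.3},
  {"ax": 0,"ay": 0,"az": 0,"dx": 0.4,"dy": 0.2,"dz": -3,"hand": 0.3},
  {"ax": 0,"ay": 0,"az": 0,"dx": 0.4,"dy": 0.2,"dz": -8,"hand": 0.3},
  {"ax": 0,"ay": 0,"az": 0,"dx": 0.4,"dy": 0.2,"dz": -12,"hand": 0.3},
])

```text
clock: 6.55
eef_pos: [504.0, -250.8, 252.8]
tool_rot: [3.141, -0.001, 0.368]
force: [0.6, -0.8, -0.3]
width: 59.6
gripper_force: 0.0
```

```bash
python3 -c "
from h import *
to((445,144,250),1.666)"
```

```text
6.65 eef [ 507.2 -252.3  256.5] [ 3.133 -0.009  0.368] F [ 1.1  0.5 -0.4] w 59.2 gf 0.0
shift cm [  8.43 -39.23   0.38] q [ 0.42  0.47 -0.01  1.74  0.01  0.92 -0.8 ]
turn [ 0.013 -0.002 -1.298]
```

Emit:
send_rows([
  {"ax": 0,"ay": 0,"az": -0.13,"dx": 0.8,"dy": -3.5,"dz": 0,"hand": 0.25},
  {"ax": 0,"ay": 0,"az": -0.26,"dx": 1.6,"dy": -7.5,"dz": 0,"hand": 0.25},
  {"ax": 0,"ay": 0,"az": -0.39,"dx": 2.5,"dy": -11.5,"dz": 0,"hand": 0.25},
  {"ax": 0,"ay": 0,"az": -0.52,"dx": 3.4,"dy": -15.5,"dz": 0,"hand": 0.25},
  {"ax": 0,"ay": 0,"az": -0.65,"dx": 4.2,"dy": -19.5,"dz": 0,"hand": 0.25},
  {"ax": 0,"ay": 0,"az": -0.78,"dx": 5,"dy": -23.5,"dz": 0,"hand": 0.25},
  {"ax": 0,"ay": 0,"az": -0.91,"dx": 5.9,"dy": -27.5,"dz": 0,"hand": 0.25},
  {"ax": 0,"ay": 0,"az": -1.04,"dx": 6.8,"dy": -31.5,"dz": 0,"hand": 0.25},
  {"ax": 0,"ay": 0,"az": -1.17,"dx": 7.6,"dy": -35.5,"dz": 0,"hand": 0.25},
  {"ax": 0,"ay": 0,"az": -1.3,"dx": 8.2,"dy": -39.3,"dz": 0,"hand": 0.25},
])

```text
clock: 7.65
eef_pos: [438.4, 147.2, 250.3]
tool_rot: [3.141, -0.0, 1.673]
force: [0.9, -0.9, -0.0]
width: 64.1
gripper_force: 0.0
```

Emit:
send_rows([
  {"ax": 0,"ay": 0,"az": 0,"dx": 0,"dy": 0,"dz": 2,"hand": 0.25},
  {"ax": 0,"ay": 0,"az": 0,"dx": 0,"dy": 0,"dz": 4,"hand": 0.25},
  {"ax": 0,"ay": 0,"az": 0,"dx": 0,"dy": 0,"dz": 6,"hand": 0.25},
  {"ax": 0,"ay": 0,"az": 0,"dx": 0,"dy": 0,"dz": 7.5,"hand": 0.25},
  {"ax": 0,"ay": 0,"az": 0,"dx": 0,"dy": 0,"dz": 7.5,"hand": 0.25},
  {"ax": 0,"ay": 0,"az": 0,"dx": 0,"dy": 0,"dz": 7.5,"hand": 0.25},
])

```text
clock: 8.25
eef_pos: [438.9, 145.6, 175.4]
tool_rot: [-3.141, -0.0, 1.668]
force: [-0.1, -0.7, 0.9]
width: 64.0
gripper_force: 0.0
```

```bash
python3 -c "
from h import *
to((440,144,105),1.666)
g=get_image('side')['pixels'][100:220,200:350,::-1];cv2.imwrite('pics/c5.png',cv2.resize(g,None,fx=5,fy=5,interpolation=cv2.INTER_CUBIC))
"
```

```text
8.35 eef [439.6 145.7 176.1] [ 3.14  -0.     1.668] F [ 0.1 -0.9  0.5] w 63.9 gf 0.0
shift cm [-0.18  0.02  7.11] q [-0.11  0.47 -0.38  2.08  0.28  0.64 -0.58]
turn [ 0.001 -0.     0.002]
```

View pics/c5.png

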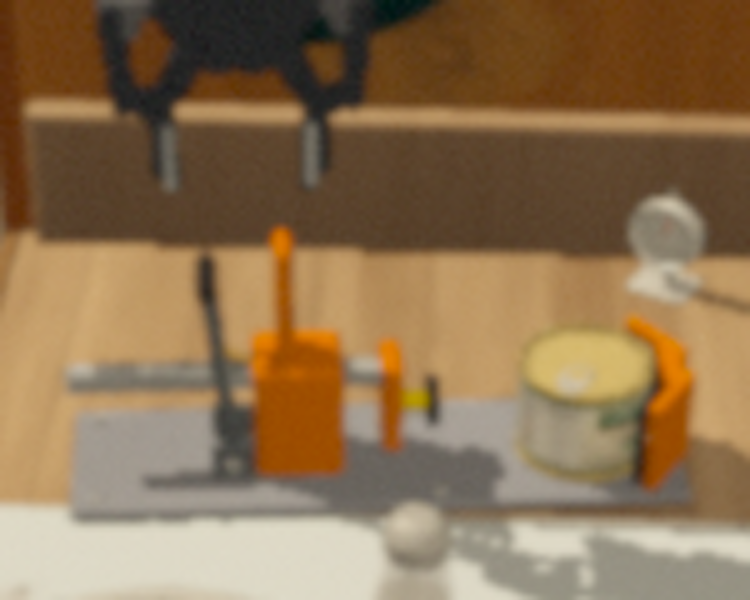

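The fingers are centred over bar and grip (inner faces at columns 178/305, bar–grip 198–292), and the cork is gone from the clamp. Lower.

Emit:
send_rows([
  {"ax": 0,"ay": 0,"az": 0,"dx": -0.1,"dy": 0,"dz": 2.5,"hand": 0.25},
  {"ax": 0,"ay": 0,"az": 0,"dx": -0.1,"dy": 0,"dz": 5,"hand": 0.25},
  {"ax": 0,"ay": 0,"az": 0,"dx": -0.1,"dy": 0,"dz": 7.6,"hand": 0.25},
  {"ax": 0,"ay": 0,"az": 0,"dx": -0.1,"dy": 0,"dz": 7.6,"hand": 0.25},
  {"ax": 0,"ay": 0,"az": 0,"dx": -0.1,"dy": 0,"dz": 7.6,"hand": 0.25},
  {"ax": 0,"ay": 0,"az": 0,"dx": -0.1,"dy": 0,"dz": 7.6,"hand": 0.25},
])

```text
clock: 9.0
eef_pos: [440.1, 145.0, 100.7]
tool_rot: [3.139, -0.001, 1.668]
force: [0.2, -0.6, -0.4]
width: 64.1
gripper_force: 0.0
```

Emit:
send_rows([
  {"ax": 0,"ay": 0,"az": 0,"dx": 0,"dy": 0.4,"dz": 0,"hand": 0.25},
  {"ax": 0,"ay": 0,"az": 0,"dx": 0,"dy": 0.8,"dz": 0,"hand": 0.25},
  {"ax": 0,"ay": 0,"az": 0,"dx": 0,"dy": 1.2,"dz": 0,"hand": 0.25},
  {"ax": 0,"ay": 0,"az": 0,"dx": 0,"dy": 1.2,"dz": 0,"hand": 0.25},
])

```text
clock: 9.4
eef_pos: [450.9, 145.5, 99.5]
tool_rot: [-3.141, 0.0, 1.667]
force: [-3.9, -1.5, 2.9]
width: 64.0
gripper_force: 1.7
```

Emit:
send_rows([
  {"ax": 0,"ay": 0,"az": 0,"dx": 0,"dy": 0.4,"dz": 0,"hand": 0.25},
  {"ax": 0,"ay": 0,"az": 0,"dx": 0,"dy": 0.8,"dz": 0,"hand": 0.25},
  {"ax": 0,"ay": 0,"az": 0,"dx": 0,"dy": 1.2,"dz": 0,"hand": 0.25},
  {"ax": 0,"ay": 0,"az": 0,"dx": 0,"dy": 1.2,"dz": 0,"hand": 0.25},
])

```text
clock: 9.8
eef_pos: [463.7, 146.7, 99.3]
tool_rot: [3.141, 0.0, 1.667]
force: [-2.9, -1.7, 1.7]
width: 63.9
gripper_force: 1.8
```

```bash
python3 -c "
from h import *
to((440,144,105),1.666)
g=get_image('side')['pixels'][100:220,200:350,::-1];cv2.imwrite('pics/c6.png',cv2.resize(g,None,fx=5,fy=5,interpolation=cv2.INTER_CUBIC))
"
```

```text
9.9 eef [463.3 146.7  99.3] [3.141 0.    1.668] F [-3.  -1.1  1.9] w 64.4 gf 1.6319791227579117
shift cm [-0.04 -2.35 -0.57] q [-0.16  0.62 -0.3   2.08  0.37  0.49 -0.64]
turn [0.    0.    0.002]
```

View pics/c6.png

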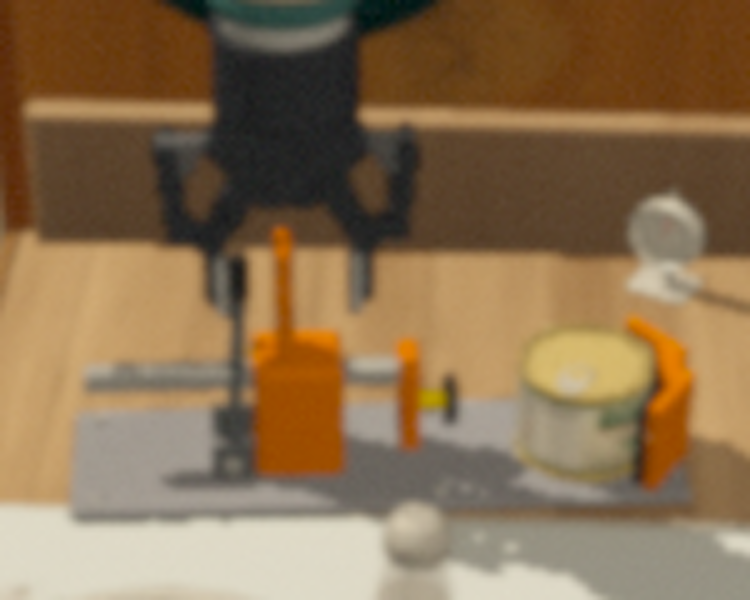

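The bar has swung to (238,275), the ram moved about 10 mm, and the pad face is at (458,398) against the tin side at 520. It works; full stroke and release.

Emit:
send_rows([
  {"ax": 0,"ay": 0,"az": 0,"dx": 0,"dy": 0.2,"dz": 0,"hand": 0.25},
  {"ax": 0,"ay": 0,"az": 0,"dx": 0,"dy": 0.3,"dz": 0,"hand": 0.25},
])

```text
clock: 10.15
eef_pos: [465.7, 146.9, 99.2]
tool_rot: [-3.141, 0.0, 1.668]
force: [-5.2, -1.7, 1.6]
width: 64.1
gripper_force: 2.3
```

Emit:
send_rows([
  {"ax": 0,"ay": 0,"az": 0,"dx": 0,"dy": -0.9,"dz": 0,"hand": 0.25},
  {"ax": 0,"ay": 0,"az": 0,"dx": 0,"dy": -1.8,"dz": 0,"hand": 0.25},
  {"ax": 0,"ay": 0,"az": 0,"dx": 0,"dy": -2.6,"dz": 0,"hand": 0.25},
  {"ax": 0,"ay": 0,"az": 0,"dx": 0,"dy": -2.6,"dz": 0,"hand": 0.25},
  {"ax": 0,"ay": 0,"az": 0,"dx": 0,"dy": -2.6,"dz": 0,"hand": 0.25},
])

```text
clock: 10.65
eef_pos: [441.2, 145.2, 99.8]
tool_rot: [3.139, -0.001, 1.668]
force: [0.9, 0.2, 0.9]
width: 64.0
gripper_force: 0.0
```

```bash
cat >> h.py <<'E'
def pad():
    """side view: yellow stem, pad and tin columns near the pad's row (px, sub-pixel averaged over frames)"""
    im=np.mean([get_image("side")["pixels"] for _ in range(3)],0).astype(np.float32)
    big=cv2.resize(im[165:190,270:315],None,fx=4,fy=4,interpolation=cv2.INTER_CUBIC)
    rows=big[(179-165)*4-4:(179-165)*4+6].mean(0)
    yel=np.clip(np.minimum(rows[:,0],rows[:,1])-rows[:,2],0,None)   # yellow: red and green over blue
    dark=rows.sum(1)
    print("F",read_state()["force"].round(1),"eef",read_state()["eef_pos"].round(1))
    print("col yel sum:",[(round(270+i/4,1),int(yel[i]),int(dark[i])) for i in range(0,len(dark),2)])
E
python3 -c "
from h import *
to((440,144,105))
pad()"
```

```text
10.75 eef [441.2 145.1  99.6] [ 3.140e+00 -1.000e-03  1.668e+00] F [-0.2  0.7  0.5] w 64.1 gf 0.0
shift cm [-0.09 -0.13 -0.54] q [-0.18  0.6  -0.29  2.14  0.38  0.45 -0.67]
F [ 0.6 -0.1  0.3] eef [440.7 144.7  99.4]
col yel sum: [(270.0, 45, 436), (270.5, 45, 437), (271.0, 45, 441), (271.5, 45, 442), (272.0, 43, 439), (272.5, 42, 433), (273.0, 42, 430), (273.5, 42, 427), (274.0, 42, 426), (274.5, 42, 425), (275.0, 41, 425), (275.5, 41, 424), (276.0, 41, 422), (276.5, 41, 421), (277.0, 40, 422), (277.5, 40, 423), (278.0, 41, 423), (278.5, 41, 424), (279.0, 41, 425), (279.5, 41, 427), (280.0, 40, 429), (280.5, 40, 432), (281.0, 40, 434), (281.5, 39, 436), (282.0, 39, 438), (282.5, 38, 439), (283.0, 38, 440), (283.5, 39, 435), (284.0, 39, 430), (284.5, 41, 412), (285.0, 44, 392), (285.5, 50, 356), (286.0, 55, 323), (286.5, 64, 283), (287.0, 74, 253), (287.5, 81, 233), (288.0, 79, 231), (288.5, 79, 237), (289.0, 83, 242), (289.5, 93, 254), (290.0, 104, 267), (290.5, 118, 287), (291.0, 127, 305), (291.5, 136, 322), (292.0, 141, 330), (292.5, 145, 334), (293.0, 149, 333), (293.5, 148, 325), (294.0, 146, 317), (294.5, 133, 293), (295.0, 118, 264), (295.5, 88, 229), (296.0, 57, 200), (296.5, 30, 201), (297.0, 23, 231), (297.5, 24, 290), (298.0, 27, 346), (298.5, 32, 400), (299.0, 34, 424), (299.5, 36, 440), (300.0, 35, 445), (300.5, 35, 444), (301.0, 34, 442), (301.5, 34, 439), (302.0, 34, 438), (302.5, 33, 436), (303.0, 32, 435), (303.5, 30, 430), (304.0, 28, 424), (304.5, 27, 413), (305.0, 26, 402), (305.5, 26, 390), (306.0, 26, 383), (306.5, 27, 376), (307.0, 30, 372), (307.5, 33, 367), (308.0, 35, 363), (308.5, 39, 359), (309.0, 42, 354), (309.5, 45, 354), (310.0, 48, 359), (310.5, 49, 369), (311.0, 50, 377), (311.5, 49, 390), (312.0, 47, 402), (312.5, 44, 415), (313.0, 42, 421), (313.5, 41, 428), (314.0, 41, 434), (314.5, 42, 438)]
```

```bash
python3 - <<'E'
from h import *
g=get_image('side')['pixels'][100:220,200:350,::-1];a=cv2.resize(g,None,fx=5,fy=5,interpolation=cv2.INTER_CUBIC)
cv2.imwrite('pics/c7.png',a)
for f in('c5','c6','c7'):
    a=cv2.imread(f'pics/{f}.png')[395:402].mean(0); s=a.sum(1); i=420+np.argmin(s[420:505]); print(f,"pad dark col",i, s[i])
to((440,144,100))
E
```

```text
c5 pad dark col 431 203.28571428571428
c6 pad dark col 450 204.71428571428572
c7 pad dark col 481 197.14285714285714
11.05 eef [440.3 144.6  99.3] [ 3.141 -0.     1.668] F [-0.1 -0.1 -0. ] w 64.2 gf 0.0
shift cm [-0.06 -0.04 -0.07] q [-0.18  0.6  -0.29  2.14  0.38  0.45 -0.67]
```

View pics/c7.png

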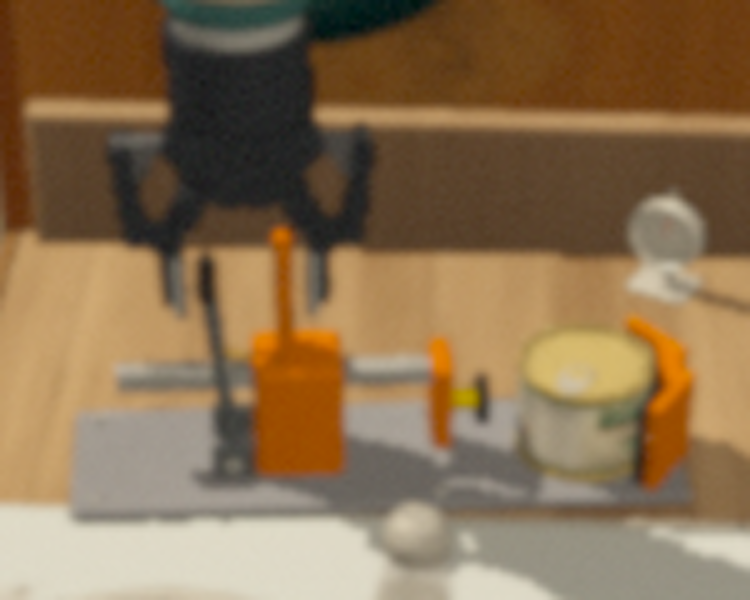

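The lever is fully released; the ram has gone 27 mm, more than expected, with the pad face at column 487 and the tin at 520, a gap of about 18 mm. I'll stroke slower and measure after each step.

```bash
cat >> h.py <<'E'
def cols():
    """sub-pixel side-view columns: orange head right edge, pad dark centre (mm per px about 2.77)"""
    im=np.mean([get_image("side")["pixels"] for _ in range(2)],0).astype(np.float32)
    a=cv2.resize(im[100:220,200:350],None,fx=5,fy=5,interpolation=cv2.INTER_CUBIC)
    r=a[395:402].mean(0); d=np.clip(330-r.sum(1),0,None); x=np.arange(750)
    i=415+int(np.argmin(r.sum(1)[415:518])); w=slice(i-8,i+9)
    h=a[350:375].mean(0); o=h[:,0]-h[:,2]; o=np.where((x>370)&(x<500)&(o>110),o,0)
    y=a[395:402].mean(0); yy=np.clip(y[:,1]-y[:,2]-45,0,None); yy[:400]=0; yy[515:]=0
    s=read_state()
    print(round(s["clock"],2),"pad",round((x[w]*d[w]).sum()/d[w].sum(),1),"head",round((x*o).sum()/o.sum(),1),"stem px",round(yy.sum()/max(yy.max(),1),1),"F",s["force"].round(1),"eef",s["eef_pos"].round(1))
E
python3 -c "
from h import *
cols()"
```

```text
11.25 pad 480.9 head 442.6 stem px 30.6 F [-0.6 -0.2 -0.3] eef [440.2 144.6  99.3]
```

Emit:
send_rows([
  {"ax": 0,"ay": 0,"az": 0,"dx": 0,"dy": 0.2,"dz": 0,"hand": 0.25},
  {"ax": 0,"ay": 0,"az": 0,"dx": 0,"dy": 0.4,"dz": 0,"hand": 0.25},
  {"ax": 0,"ay": 0,"az": 0,"dx": 0,"dy": 0.6,"dz": 0,"hand": 0.25},
  {"ax": 0,"ay": 0,"az": 0,"dx": 0,"dy": 0.8,"dz": 0,"hand": 0.25},
  {"ax": 0,"ay": 0,"az": 0,"dx": 0,"dy": 1.0,"dz": 0,"hand": 0.25},
  {"ax": 0,"ay": 0,"az": 0,"dx": 0,"dy": 1.2,"dz": 0,"hand": 0.25},
  {"ax": 0,"ay": 0,"az": 0,"dx": 0,"dy": 1.4,"dz": 0,"hand": 0.25},
])

```text
clock: 11.95
eef_pos: [453.1, 145.7, 99.2]
tool_rot: [-3.14, 0.001, 1.668]
force: [-4.2, 0.1, 3.3]
width: 63.9
gripper_force: 2.1
```

```bash
python3 -c "
from h import *
cols()"
```

```text
12.15 pad 483.0 head 444.6 stem px 30.1 F [-3.4 -0.3  2.1] eef [453.6 145.8  99.3]
```

Emit:
send_rows([
  {"ax": 0,"ay": 0,"az": 0,"dx": 0,"dy": 0.2,"dz": 0,"hand": 0.25},
  {"ax": 0,"ay": 0,"az": 0,"dx": 0,"dy": 0.4,"dz": 0,"hand": 0.25},
  {"ax": 0,"ay": 0,"az": 0,"dx": 0,"dy": 0.6,"dz": 0,"hand": 0.25},
  {"ax": 0,"ay": 0,"az": 0,"dx": 0,"dy": 0.8,"dz": 0,"hand": 0.25},
  {"ax": 0,"ay": 0,"az": 0,"dx": 0,"dy": 1.0,"dz": 0,"hand": 0.25},
])

```text
clock: 12.65
eef_pos: [464.2, 146.8, 99.4]
tool_rot: [-3.141, 0.0, 1.668]
force: [-5.7, -1.4, 2.9]
width: 64.5
gripper_force: 2.3
```

```bash
python3 -c "
from h import *
cols()"
```

```text
12.85 pad 494.4 head 455.8 stem px 28.4 F [-3.7 -0.2  2.9] eef [464.3 146.9  99.3]
```

Emit:
send_rows([
  {"ax": 0,"ay": 0,"az": 0,"dx": 0,"dy": -0.2,"dz": 0,"hand": 0.25},
  {"ax": 0,"ay": 0,"az": 0,"dx": 0,"dy": -0.5,"dz": 0,"hand": 0.25},
  {"ax": 0,"ay": 0,"az": 0,"dx": 0,"dy": -0.8,"dz": 0,"hand": 0.25},
  {"ax": 0,"ay": 0,"az": 0,"dx": 0,"dy": -1.1,"dz": 0,"hand": 0.25},
  {"ax": 0,"ay": 0,"az": 0,"dx": 0,"dy": -1.4,"dz": 0,"hand": 0.25},
  {"ax": 0,"ay": 0,"az": 0,"dx": 0,"dy": -1.7,"dz": 0,"hand": 0.25},
  {"ax": 0,"ay": 0,"az": 0,"dx": 0,"dy": -2.0,"dz": 0,"hand": 0.25},
  {"ax": 0,"ay": 0,"az": 0,"dx": 0,"dy": -2.3,"dz": 0,"hand": 0.25},
  {"ax": 0,"ay": 0,"az": 0,"dx": 0,"dy": -2.3,"dz": 0,"hand": 0.25},
])

```text
clock: 13.75
eef_pos: [441.3, 145.0, 99.6]
tool_rot: [3.141, -0.0, 1.668]
force: [-0.6, 0.4, 0.3]
width: 64.0
gripper_force: 0.0
```

```bash
python3 -c "
from h import *
cols()"
```

```text
13.95 pad 494.5 head 455.8 stem px 29.3 F [ 0.   0.7 -0.1] eef [441.6 144.9  99.5]
```

Emit:
send_rows([
  {"ax": 0,"ay": 0,"az": 0,"dx": 0,"dy": 0.3,"dz": 0,"hand": 0.25},
  {"ax": 0,"ay": 0,"az": 0,"dx": 0,"dy": 0.6,"dz": 0,"hand": 0.25},
  {"ax": 0,"ay": 0,"az": 0,"dx": 0,"dy": 0.8,"dz": 0,"hand": 0.25},
  {"ax": 0,"ay": 0,"az": 0,"dx": 0,"dy": 1.0,"dz": 0,"hand": 0.25},
  {"ax": 0,"ay": 0,"az": 0,"dx": 0,"dy": 1.2,"dz": 0,"hand": 0.25},
  {"ax": 0,"ay": 0,"az": 0,"dx": 0,"dy": 1.2,"dz": 0,"hand": 0.25},
])

```text
clock: 14.55
eef_pos: [452.9, 145.6, 99.3]
tool_rot: [-3.141, 0.0, 1.668]
force: [-3.8, -0.1, 1.5]
width: 63.9
gripper_force: 1.9
```

```bash
python3 -c "
from h import *
cols()"
```

```text
14.75 pad 501.3 head 461.8 stem px 31.0 F [-2.7 -0.7  2.1] eef [452.9 145.7  99.3]
```

Emit:
send_rows([
  {"ax": 0,"ay": 0,"az": 0,"dx": 0,"dy": 0.2,"dz": 0,"hand": 0.25},
  {"ax": 0,"ay": 0,"az": 0,"dx": 0,"dy": 0.4,"dz": 0,"hand": 0.25},
  {"ax": 0,"ay": 0,"az": 0,"dx": 0,"dy": 0.6,"dz": 0,"hand": 0.25},
  {"ax": 0,"ay": 0,"az": 0,"dx": 0,"dy": 0.8,"dz": 0,"hand": 0.25},
  {"ax": 0,"ay": 0,"az": 0,"dx": 0,"dy": 1.0,"dz": 0,"hand": 0.25},
  {"ax": 0,"ay": 0,"az": 0,"dx": 0,"dy": 1.0,"dz": 0,"hand": 0.25},
])

```text
clock: 15.35
eef_pos: [463.3, 146.8, 99.4]
tool_rot: [3.141, 0.0, 1.668]
force: [-4.2, -1.0, 2.9]
width: 64.0
gripper_force: 2.0
```

```bash
python3 -c "
from h import *
cols()"
```

```text
15.55 pad 513.6 head 472.7 stem px 30.4 F [-5.  -1.2  2.6] eef [463.2 146.8  99.4]
```

Emit:
send_rows([
  {"ax": 0,"ay": 0,"az": 0,"dx": 0,"dy": 0.1,"dz": 0,"hand": 0.25},
  {"ax": 0,"ay": 0,"az": 0,"dx": 0,"dy": 0.2,"dz": 0,"hand": 0.25},
  {"ax": 0,"ay": 0,"az": 0,"dx": 0,"dy": 0.3,"dz": 0,"hand": 0.25},
  {"ax": 0,"ay": 0,"az": 0,"dx": 0,"dy": 0.3,"dz": 0,"hand": 0.25},
])

```text
clock: 15.95
eef_pos: [465.6, 147.0, 99.3]
tool_rot: [-3.141, 0.0, 1.668]
force: [-5.1, -0.8, 2.5]
width: 64.2
gripper_force: 2.5
```

```bash
python3 -c "
from h import *
cols()
im=np.mean([get_image('side')['pixels'] for _ in range(2)],0).astype(np.uint8)[100:220,200:350,::-1]
cv2.imwrite('pics/c8.png',cv2.resize(im,None,fx=5,fy=5,interpolation=cv2.INTER_CUBIC))"
```

```text
16.15 pad 514.4 head 474.7 stem px 28.4 F [-5.2 -1.1  2.2] eef [465.6 147.   99.3]
```

Emit:
send_rows([
  {"ax": 0,"ay": 0,"az": 0,"dx": 0,"dy": -0.2,"dz": 0,"hand": 0.25},
  {"ax": 0,"ay": 0,"az": 0,"dx": 0,"dy": -0.5,"dz": 0,"hand": 0.25},
  {"ax": 0,"ay": 0,"az": 0,"dx": 0,"dy": -0.8,"dz": 0,"hand": 0.25},
  {"ax": 0,"ay": 0,"az": 0,"dx": 0,"dy": -1.1,"dz": 0,"hand": 0.25},
  {"ax": 0,"ay": 0,"az": 0,"dx": 0,"dy": -1.4,"dz": 0,"hand": 0.25},
  {"ax": 0,"ay": 0,"az": 0,"dx": 0,"dy": -1.7,"dz": 0,"hand": 0.25},
  {"ax": 0,"ay": 0,"az": 0,"dx": 0,"dy": -2.0,"dz": 0,"hand": 0.25},
  {"ax": 0,"ay": 0,"az": 0,"dx": 0,"dy": -2.4,"dz": 0,"hand": 0.25},
  {"ax": 0,"ay": 0,"az": 0,"dx": 0,"dy": -2.4,"dz": 0,"hand": 0.25},
])

```text
clock: 17.15
eef_pos: [442.3, 145.1, 99.6]
tool_rot: [3.14, -0.0, 1.668]
force: [0.7, -0.8, -1.2]
width: 64.0
gripper_force: 0.0
```

```bash
python3 -c "
from h import *
cols()"
```

```text
17.35 pad 515.6 head 475.7 stem px 28.1 F [ 0.6 -0.4 -1.2] eef [442.8 145.1  99.5]
```

Emit:
send_rows([
  {"ax": 0,"ay": 0,"az": 0,"dx": 0,"dy": 0.3,"dz": 0,"hand": 0.25},
  {"ax": 0,"ay": 0,"az": 0,"dx": 0,"dy": 0.6,"dz": 0,"hand": 0.25},
  {"ax": 0,"ay": 0,"az": 0,"dx": 0,"dy": 0.8,"dz": 0,"hand": 0.25},
  {"ax": 0,"ay": 0,"az": 0,"dx": 0,"dy": 1.0,"dz": 0,"hand": 0.25},
  {"ax": 0,"ay": 0,"az": 0,"dx": 0,"dy": 1.2,"dz": 0,"hand": 0.25},
  {"ax": 0,"ay": 0,"az": 0,"dx": 0,"dy": 1.2,"dz": 0,"hand": 0.25},
])

```text
clock: 17.95
eef_pos: [453.2, 145.7, 99.2]
tool_rot: [-3.14, 0.001, 1.668]
force: [-5.4, -0.4, 3.7]
width: 64.0
gripper_force: 2.4
```

```bash
python3 -c "
from h import *
cols()"
```

```text
18.15 pad 517.8 head 479.7 stem px 28.2 F [-5.4 -0.1  2.2] eef [453.3 145.7  99.2]
```

```bash
sed -i 's/\[415:518\]/[415:545]/; s/yy\[515:\]/yy[530:]/' h.py; python3 -c "
from h import *
cols()"
```

```text
18.35 pad 518.8 head 479.7 stem px 28.5 F [-5.7 -0.5  2.6] eef [453.3 145.7  99.2]
```

Emit:
send_rows([
  {"ax": 0,"ay": 0,"az": 0,"dx": 0,"dy": 0.15,"dz": 0,"hand": 0.25},
  {"ax": 0,"ay": 0,"az": 0,"dx": 0,"dy": 0.3,"dz": 0,"hand": 0.25},
  {"ax": 0,"ay": 0,"az": 0,"dx": 0,"dy": 0.4,"dz": 0,"hand": 0.25},
  {"ax": 0,"ay": 0,"az": 0,"dx": 0,"dy": 0.4,"dz": 0,"hand": 0.25},
])

```text
clock: 18.75
eef_pos: [456.7, 145.9, 99.2]
tool_rot: [-3.139, 0.001, 1.668]
force: [-6.0, -0.5, 5.1]
width: 64.1
gripper_force: 3.2
```

```bash
python3 -c "
from h import *
cols()"
```

```text
18.95 pad 518.9 head 483.1 stem px 26.7 F [-6.8 -1.5  4.5] eef [456.7 146.   99.2]
```

Emit:
send_rows([
  {"ax": 0,"ay": 0,"az": 0,"dx": 0,"dy": 0.15,"dz": 0,"hand": 0.25},
  {"ax": 0,"ay": 0,"az": 0,"dx": 0,"dy": 0.3,"dz": 0,"hand": 0.25},
  {"ax": 0,"ay": 0,"az": 0,"dx": 0,"dy": 0.45,"dz": 0,"hand": 0.25},
  {"ax": 0,"ay": 0,"az": 0,"dx": 0,"dy": 0.5,"dz": 0,"hand": 0.25},
  {"ax": 0,"ay": 0,"az": 0,"dx": 0,"dy": 0.5,"dz": 0,"hand": 0.25},
])

```text
clock: 19.45
eef_pos: [460.6, 146.3, 99.1]
tool_rot: [-3.137, 0.001, 1.668]
force: [-8.5, 0.3, 6.7]
width: 64.1
gripper_force: 4.1
```

```bash
python3 -c "
from h import *
cols()"
```

```text
19.65 pad 519.4 head 486.3 stem px 23.1 F [-7.8 -0.9  6.4] eef [460.6 146.3  99.1]
```

Emit:
send_rows([
  {"ax": 0,"ay": 0,"az": 0,"dx": 0,"dy": 0.15,"dz": 0,"hand": 0.25},
  {"ax": 0,"ay": 0,"az": 0,"dx": 0,"dy": 0.3,"dz": 0,"hand": 0.25},
  {"ax": 0,"ay": 0,"az": 0,"dx": 0,"dy": 0.4,"dz": 0,"hand": 0.25},
  {"ax": 0,"ay": 0,"az": 0,"dx": 0,"dy": 0.4,"dz": 0,"hand": 0.25},
  {"ax": 0,"ay": 0,"az": 0,"dx": 0,"dy": 0.4,"dz": 0,"hand": 0.25},
])

```text
clock: 20.15
eef_pos: [463.9, 146.6, 99.1]
tool_rot: [-3.136, 0.002, 1.668]
force: [-9.6, -0.9, 6.6]
width: 64.1
gripper_force: 4.8
```

```bash
python3 -c "
from h import *
cols()
a=np.mean([get_image('side')['pixels'] for _ in range(2)],0).astype(np.uint8)[150:200,255:330,::-1]
b=get_image('top')['pixels'][160:260,325:425,::-1]
r=lambda i,w,h:cv2.resize(np.ascontiguousarray(i),(w,h),interpolation=cv2.INTER_CUBIC)
c7=r(cv2.imread('pics/c7.png')[250:500,275:650],480,300)
cv2.imwrite('pics/fin.png',np.hstack([np.vstack([c7,r(a,480,300)]),r(b,320,600)[:, :]]))"
```

```text
20.35 pad 518.9 head 488.6 stem px 24.8 F [-8.8 -0.5  6.2] eef [463.9 146.6  99.1]
```

View pics/fin.png

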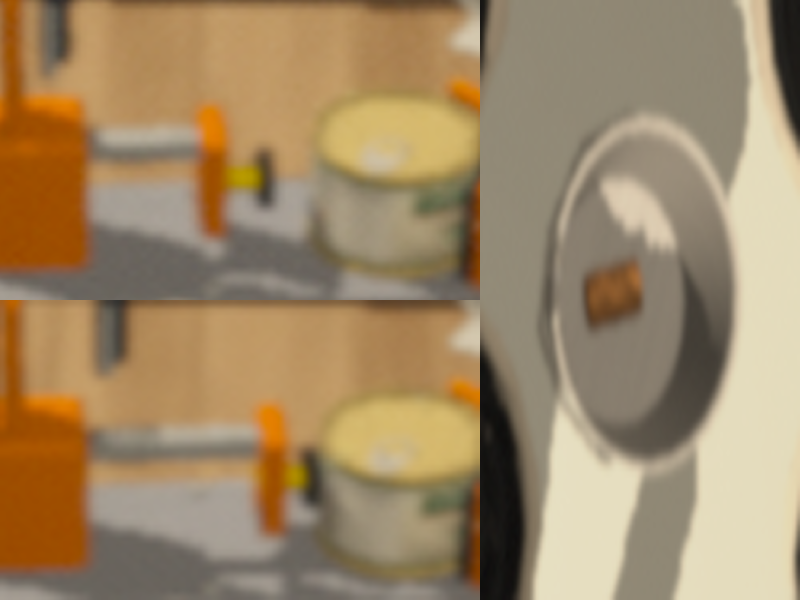

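Cork lies in the caddy (at (612,295) of the right panel). The pad touches the tin and the stem has shortened from 32 to about 19–20 px, roughly 5.5 mm pressed. A little more is needed.

Emit:
send_rows([
  {"ax": 0,"ay": 0,"az": 0,"dx": 0,"dy": 0.1,"dz": 0,"hand": 0.25},
  {"ax": 0,"ay": 0,"az": 0,"dx": 0,"dy": 0.2,"dz": 0,"hand": 0.25},
  {"ax": 0,"ay": 0,"az": 0,"dx": 0,"dy": 0.25,"dz": 0,"hand": 0.25},
  {"ax": 0,"ay": 0,"az": 0,"dx": 0,"dy": 0.25,"dz": 0,"hand": 0.25},
  {"ax": 0,"ay": 0,"az": 0,"dx": 0,"dy": 0.25,"dz": 0,"hand": 0.25},
])

```text
clock: 21.0
eef_pos: [465.8, 146.7, 99.0]
tool_rot: [-3.135, 0.002, 1.668]
force: [-10.0, 0.1, 7.1]
width: 64.5
gripper_force: 5.4
```

```bash
python3 -c "
from h import *
for _ in range(3): cols()"
```

```text
21.2 pad 518.9 head 489.5 stem px 25.1 F [-10.7  -0.2   7.3] eef [465.8 146.7  99. ]
21.3 pad 519.4 head 489.5 stem px 25.3 F [-10.4  -1.3   7.2] eef [465.8 146.8  99. ]
21.4 pad 519.4 head 489.5 stem px 25.0 F [-10.5   0.6   6.7] eef [465.8 146.8  99. ]
```

```bash
python3 - <<'E'
from h import *
def meas(a,x0,x1,tag):
    a=a.astype(float); h=a[375:390].mean(0); o=h[:,0]-h[:,2]
    t=120; on=[x for x in range(x0,x1) if o[x]>t]
    L=on[0]-(o[on[0]]-t)/(o[on[0]]-o[on[0]-1])
    r=a[395:402].mean(0).sum(1); i=on[0]+25+int(np.argmin(r[on[0]+25:on[0]+60])); w=np.arange(i-8,i+9); d=np.clip(330-r[w],0,None)
    c=np.polyfit(np.arange(i-3,i+4),r[i-3:i+4],2); print(tag,"head left",round(L,1),"pad",round((w*d).sum()/d.sum(),1),round(-c[1]/2/c[0],1))
for f,x0 in(("c5",360),("c6",360),("c7",400),("c8",440)): meas(cv2.imread(f"pics/{f}.png")[:,:,::-1],x0,x0+90,f)
for _ in range(2):
    im=np.mean([get_image("side")["pixels"] for _ in range(2)],0).astype(np.float32)
    meas(cv2.resize(im[100:220,200:350],None,fx=5,fy=5,interpolation=cv2.INTER_CUBIC),450,515,"now")
E
```

```text
c5 head left 385.5 pad 430.7 431.2
c6 head left 402.5 pad 449.1 449.9
c7 head left 433.6 pad 480.9 481.3
c8 head left 465.8 pad 514.5 514.6
now head left 481.8 pad 519.4 519.4
now head left 482.0 pad 518.9 519.2
```

Emit:
send_rows([
  {"ax": 0,"ay": 0,"az": 0,"dx": 0,"dy": 0.05,"dz": 0,"hand": 0.25},
  {"ax": 0,"ay": 0,"az": 0,"dx": 0,"dy": 0.08,"dz": 0,"hand": 0.25},
  {"ax": 0,"ay": 0,"az": 0,"dx": 0,"dy": 0.08,"dz": 0,"hand": 0.25},
  {"ax": 0,"ay": 0,"az": 0,"dx": 0,"dy": 0.08,"dz": 0,"hand": 0.25},
  {"ax": 0,"ay": 0,"az": 0,"dx": 0,"dy": 0.08,"dz": 0,"hand": 0.25},
])

```text
clock: 22.2
eef_pos: [466.3, 146.8, 98.9]
tool_rot: [-3.135, 0.002, 1.668]
force: [-11.4, -0.9, 8.4]
width: 64.2
gripper_force: 5.6
```

```bash
python3 -c "
from h import *
cols(); print(finish_job())"
```

```text
22.4 pad 519.0 head 489.9 stem px 25.1 F [-11.2   0.1   7.5] eef [466.3 146.8  98.9]
the job is handed in; nothing more can be done
None
```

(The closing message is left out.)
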